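# Lock out the dispenser's air supply with a hasp

### The job

Lock out the air supply for maintenance: swing the red valve lever round until it is fully shut against the yellow eye bracket, then thread the steel hook of the red lockout hasp through the lever's slotted tab and the bracket's eye, entering from the tab's side, until the hook is in up to its red shoulder, and squeeze the hasp's two handles together so that its jaws are fully closed. Feel the hook in gently, never forcing it against the valve, and leave the hasp lying there let go and the other things on the bench as they are.

Things in the scene. Friction and masses are not known exactly. Their poses are not given: they have to be found in the camera images.
- valve: Brass air shut-off valve on an aluminium foot fixed to the bench, 104 mm long (x), 46 mm high. Origin: on the vertical stem axis at bench level. Red lever on top: sleeve 18 mm wide, heights 32 to 44 mm, 15 to 55 mm from the stem axis. Open it points along the valve's -x, shut along -y.
- lever (a joint): Lever angle about the stem, rad: 0 open (along the valve's -x), grows anticlockwise seen from above, 1.57 fully shut at its stop. Stays where left; turning takes about 0.1 N m.
- tab_slot (a point): Middle of the slot in the lever's upright steel tab, 75 mm from the stem axis, 12 mm above the bench. Tab: 5 mm thick, 52 to 99 mm from the axis, heights 1.5 to 26 mm (41 mm at the inner 4 mm). Slot: 56.5 to 93.5 mm from the axis, 5 to 19 mm high. When shut the tab fills x = -5 to 0 mm of the valve's frame, its slot along y.
- eye_mid (a point): Middle of the eye's setting range, (3, -75, 12) mm in the valve's frame; NOT the eye itself. Yellow bracket: upright plate at x = 0 to 6 mm, 27 mm high; eye 12 mm wide (y), 5 to 19 mm high; plate reaches 24 mm inward and outward of the eye's centre. Clamped by hand on a 4 mm foot on its +x side: eye centre anywhere from y = -87 to -63 mm, unmeasured, to be found by eye or feel; it does not yield.
- hasp: Red lockout hasp, 158 mm long, 16 mm thick, lying flat, 0.28 kg. Origin: centre of the jaw circle, underside; +x to the hook's tip, +z up. HOOK: round steel bar, 8 mm diameter, bent about the origin at 24 mm centreline radius, 8 mm above the underside, from the tip (angle 0) anticlockwise to 80 deg. Turning the hasp clockwise seen from above about its origin feeds the hook forward along its arc.
- hook_tip (a point): Centre of the hook's end face, (24, 0, 8) mm in the hasp's frame: cut square, 1 mm chamfer, facing the hasp's -y.
- hook_heel (a point): Centre of the bar where the red shoulder (16 mm thick, 13 mm across) begins: angle 80 deg on the arc, (4.2, 23.6, 8) mm in the hasp's frame. Hook fully in: this point at x = -5 mm in the valve's frame, shoulder touching the tab.
- hook_handle (a point): On the hook's own handle, (-85, -9, 8) mm in the hasp's frame: straight bar along the hasp's x, x = -129 to -41, y = -16 to -2 mm (14 mm wide, 16 mm high), with a small leaf at its end (x = -126 to -106, reaching y = 10 mm).
- keeper (a joint): Opening of the hasp's keeper (second jaw and second handle) about its rivet at (-34, 0) mm in the hasp's frame, rad: 0 closed, jaws then a full ring; starts near 0.6. Opening swings its jaw to the hasp's -y and its handle (closed: x = -129 to -47, y = 2 to 16 mm) to +y, away from the hook's handle. Friction 0.06 N m holds it; squeezing both handles from outside (32 mm over both when closed) shuts it.
- padlock: Bystander: red safety padlock lying flat, 78 x 38 x 20 mm.
- syringe: Bystander: dispensing syringe with a green plunger, 137 mm long.
- scissors: Bystander: scissors with red handles, 150 mm long.
- brush: Bystander: blue-handled brush, 190 mm long.
- hexkey: Bystander: orange hex-key holder, 125 mm long.
Not all that is in view belongs to the job. Leave any purple look-alike of the hasp alone.

How it is judged:
On the way, in this order (a step that is already met when the one before it is completed fails the run):
1. the lever is fully shut (within 0.03 rad of its stop), before the hook goes in (value of joint lever above 1.54 rad and y of hook_tip in the frame of valve below -0.12 m), for 0.1 s.
2. the hook is through tab and eye, up to its shoulder (within 6 mm), the lever still shut (x of hook_heel in the frame of valve between -0.011 and 0.002 m and x of hook_tip in the frame of valve above 0.014 m and x of hasp in the frame of valve between -0.012 and 0.012 m and y of hasp in the frame of valve between -0.118 and -0.08 m and z of hasp in the frame of valve below 0.012 m and value of joint lever above 1.52 rad), for 0.1 s.
3. the keeper is closed (value of joint keeper below 0.08 rad), for 0.2 s.
At the end, for the whole second after the job is handed in: Lever within 0.05 rad of fully shut; hook through tab slot and bracket eye with its shoulder within 8 mm of the tab; keeper within 0.08 rad of closed; hasp lying level within 12 mm of the bench, at rest and released (x of hook_heel in the frame of valve between -0.013 and 0.002 m and x of hook_tip in the frame of valve above 0.012 m and x of hasp in the frame of valve between -0.012 and 0.012 m and y of hasp in the frame of valve between -0.118 and -0.08 m and z of hasp in the frame of valve below 0.012 m and value of joint lever above 1.52 rad and value of joint keeper below 0.08 rad and angle between hasp's own z axis and vertical below 0.1 rad and linear speed of hasp below 0.01 m/s); the robot touches nothing.
It fails at once if the hasp is forced against the valve, its lever or bracket (more than 20 N) (contact force between hasp and valve above 20 N).
It fails at once if a bystander is moved by more than 15 mm (distance of any of padlock, syringe, scissors, brush, hexkey from where it was at the start of the episode above 0.015 m).
It also fails if it takes over 72 s, if anything falls off the work surface, if the arm or the gripper's body presses on something with over 40 N, if the wrist force passes 120 N, or if a joint passes its speed limit or range.

### The arm

A 6-joint arm with a two-finger parallel gripper is mounted at the origin on the work surface. World frame = base frame: x ahead of the robot, y to its left, z up, the work surface at z = 0. Lengths are in m, angles in rad, forces in N, time in s.
With the tool pointing down it reaches from about 0.3 to 0.875 m from the base axis. Payload 6.4 kg.
Tool frame: the origin (TCP) lies at the centre of the arm's flange, where the gripper is bolted on; the fingertips stand 166 mm ahead of it and the grasp point (between the pads) lies 147 mm ahead of it; z points along the fingers, y is the direction in which the jaws open and shut (so a half turn about z gives the same grasp; the last joint's range is limited). The gripper opens to 88 mm and grips with 3 to 60 N. Pads are 18 mm wide; open, the fingers measure 123 mm over their backs; the gripper's body (75 mm by 187 mm) begins 45 mm behind the grasp point.
Start: joints at [0.952, 0.181, 1.607, -0, 1.354, -0.206], TCP at [0.231, 0.527, 0.405] pointing down, gripper open.
Joint ranges: [-2.99, 2.99], [-0.89, 2.07], [0.3, 2.58], [-1.14, 4.28], [0, 2.63], [-3.12, 3.12]. Speed limits (rad/s): [2.57, 2.57, 3.01, 3.14, 3.14, 3.14].

### API

Orientations are given as a unit quaternion [w, x, y, z].
In Python, from workcell import telemetry, grab_frame, workorder, look_for gives the robot as it stands. The module is installed in compiled form; this text tells all that it offers.
- The arm moves only by the tool jog_arm, never from a script. Its argument "series" is a list of rows, each an object of numbers: "tx", "ty", "tz": the shift along the world's x, y, z in m; "twist": the turn about the world's z in rad. A call has 1 to 12 rows; each row is the pose to reach, as a shift and turn from the pose commanded when the call began; what a row does not reach only later rows make up. A row lasts 1/12 s, in which the tool goes at most 41.7 mm and 7.16 degrees, less where a joint would pass 70% of its speed; a pose out of reach is approached as far as the arm can. A call with a gripper value outside its range is refused whole. "hand" is the gripper's target within -1 to 1 (fully open at 1, half-way at 0, shut at -1), set as the call begins (left out, the last holds). The fingers move at their own pace and stop on an object; "squeeze" is the grip in N (left out, the last holds). Time passes only in rows, so rows that repeat a pose let the fingers close. It gives the time, the measured TCP pose, the force and the opening at its end, in the units of the state.
- telemetry.get_state(): the state, without advancing time (a new reading comes with each control period).
- grab_frame(name): name is "side" or "top"; returns a dict with "color" (480x640x3 uint8, blue, green, red), "range_z" (480x640 float32, m along the optical axis (not along the pixel's ray), 0 where there is no reading), "fovy" (degrees; the focal length in pixels is half the picture's height over the tangent of half this angle, whatever the lens; pixels are square), "cx", "cy" (the principal point, pixels), "position" and "rotation" of the camera in the world. Camera axes: x right, y up, looking along -z (the intrinsics and any distortion apply to the point x, -y, -z); pixel columns grow to the right and rows downward; lengths in m; the calibration is good to about 2 mm. A picture is of the moment at which its call begins.
- workorder.finish_job(): hands the job in, once; it reports no verdict.
Trained networks look in the newest picture that a camera, given by its name, has taken for a name from the list of things; names that differ only in an ending like _2 or _b are one class to them, and where a whole thing is asked for, a point or a joint stands for the part that bears it (a point fixed in the world has none). Each returns a list of dicts, best first, with "p" (0 to 1); they miss things now and then, are a little off and sometimes report something else, mostly with a low value. They report only what shows in the picture. A call takes as long as a camera call. They do not tell look-alikes from the thing itself.
- look_for(name, camera): "location" ([x, y, z] in m, in the coordinates of the camera as it stood for that picture, good to about 4 mm: the middle of the surface that is visible of it).
The state is a dict: "clock": time; "joints": joint angles; "qvel": joint speeds; "effort": joint torques, N m; "tool_pos": TCP position; "eef_rot": TCP orientation; "contact_force": force on the tool from outside, world axes, zero at the start; "torque": the same for the moment, N m; "grip_width": finger opening in m.
Only numpy, scipy, OpenCV 4.12 (cv2) and the standard library are available. Lean on these libraries where they do the work, as an engineer would, in place of code of your own. Each camera call takes 0.05 s, during which the arm holds its last target. There are 200 camera calls.

## Working session

There is one attempt and no reset: what is moved stays moved. The work goes in short steps, Python scripts to look and compute and a tool call to move; the robot and the scene stay as the last step left them, time stands still between calls to the robot, and variables do not carry over. Pictures are saved under pics/ and viewed, about 8 in all and at most 12, crops included, and the job is handed in when it is done.

Besides the shell and the picture viewer there is one more tool, called after "Call:" by a JSON object that holds its "fn" and its "kwargs", one argument or row to a line. jog_arm: Moves the arm, as the interface text tells. Its arguments: {"type":"object","properties":{"series":{"type":"array"},"hand":{"type":"number"},"squeeze":{"type":"number"}},"required":["series"]}

```bash
mkdir -p pics; cat > h.py <<'E'
import numpy as np, cv2
from workcell import telemetry, grab_frame, workorder, look_for
def K(f):
    fl=240/np.tan(np.radians(f['fovy'])/2); return fl,f['cx'],f['cy']
def c2w(f,p): 
    return np.array(f['position'])+np.array(f['rotation']).reshape(3,3)@np.asarray(p)
def pix2w(f,u,v,z=None):
    fl,cx,cy=K(f); d=np.array([(u-cx)/fl,-(v-cy)/fl,-1.])
    R=np.array(f['rotation']).reshape(3,3); o=np.array(f['position'])
    if z is None: return o+R@(d*f['range_z'][int(v),int(u)])
    r=R@d; return o+r*(z-o[2])/r[2]
def w2pix(f,p):
    fl,cx,cy=K(f); R=np.array(f['rotation']).reshape(3,3); q=R.T@(np.asarray(p)-np.array(f['position']))
    return cx+fl*q[0]/-q[2], cy-fl*q[1]/-q[2]
E
python3 - <<'E'
from h import *
for c in ['top','side']:
    f=grab_frame(c); cv2.imwrite(f'pics/{c}0.png',f['color']); np.savez(f'{c}0.npz',**f)
    print(c,{k:v for k,v in f.items() if k not in('color','range_z')})
    for n in ['valve','lever','tab_slot','hasp','hook_tip','hook_heel','hook_handle','keeper','padlock','syringe','scissors','brush','hexkey']:
        for d in look_for(n,c)[:3]:
            w=c2w(f,d['location']); print(n,round(d['p'],2),w.round(3),np.round(w2pix(f,w)))
print(telemetry.get_state())
E
```

```text
top {'fovy': 42.18511284410332, 'cx': 330.38648503703325, 'cy': 231.09716932389654, 'position': array([ 0.43585009, -0.0273379 ,  1.51067531]), 'rotation': array([-0.70052417, -0.04371722,  0.03512515,  0.71142175])}Traceback (most recent call last):
  File "<stdin>", line 7, in <module>
  File "h.py", line 6, in c2w
    return np.array(f['position'])+np.array(f['rotation']).reshape(3,3)@np.asarray(p)
                                   ~~~~~~~~~~~~~~~~~~~~~~~~~~~~~~~^^^^^
ValueError: cannot reshape array of size 4 into shape (3,3)
```

```bash
sed -i "s/np.array(f\['rotation'\]).reshape(3,3)/RR(f)/" h.py; cat >> h.py <<'E'
from scipy.spatial.transform import Rotation
def RR(f):
    q=np.array(f['rotation']); return Rotation.from_quat(np.r_[q[1:],q[0]]).as_matrix()
E
python3 - <<'E'
from h import *
for c in ['top','side']:
    f=grab_frame(c); cv2.imwrite(f'pics/{c}0.png',f['color']); np.savez(f'{c}0.npz',**f)
    print(c,{k:v for k,v in f.items() if k not in('color','range_z')})
    for n in ['valve','lever','tab_slot','hasp','hook_tip','hook_heel','hook_handle','keeper','padlock','syringe','scissors','brush','hexkey']:
        for d in look_for(n,c)[:3]:
            w=c2w(f,d['location']); print(n,round(d['p'],2),w.round(3),np.round(w2pix(f,w)))
print(telemetry.get_state())
E
```

```text
top {'fovy': 42.18511284410332, 'cx': 330.38648503703325, 'cy': 231.09716932389654, 'position': array([ 0.43585009, -0.0273379 ,  1.51067531]), 'rotation': array([-0.70052417, -0.04371722,  0.03512515,  0.71142175])}
valve 0.91 [0.633 0.175 0.027] [253. 220.]
lever 0.51 [0.593 0.176 0.042] [252. 235.]
tab_slot 0.82 [0.596 0.175 0.043] [252. 234.]
hasp 0.77 [ 0.545 -0.258  0.015] [434. 254.]
hasp 0.76 [ 0.378 -0.181  0.017] [404. 325.]
hasp 0.31 [0.631 0.178 0.024] [252. 220.]
hook_tip 0.84 [ 0.544 -0.256  0.016] [433. 254.]
hook_tip 0.64 [ 0.378 -0.177  0.015] [402. 324.]
hook_heel 0.75 [ 0.544 -0.258  0.017] [434. 254.]
hook_heel 0.65 [ 0.375 -0.177  0.015] [402. 325.]
hook_handle 0.98 [ 0.378 -0.182  0.016] [404. 324.]
hook_handle 0.85 [ 0.544 -0.257  0.013] [433. 254.]
keeper 0.81 [ 0.364 -0.176  0.009] [402. 330.]
keeper 0.64 [ 0.533 -0.268  0.015] [438. 259.]
padlock 0.93 [ 0.728 -0.165  0.018] [393. 179.]
syringe 0.74 [0.702 0.328 0.025] [191. 192.]
scissors 0.88 [ 0.402 -0.42   0.006] [503. 312.]
brush 0.74 [ 0.627 -0.437  0.017] [507. 218.]
hexkey 0.86 [0.462 0.371 0.02 ] [17
[... 1371 characters left out ...]
24   0.012] [346. 201.]
{'clock': 1.55, 'joints': array([ 9.51706532e-01,  1.80811098e-01,  1.60700621e+00, -2.22473269e-05,
        1.35380958e+00, -2.06310867e-01]), 'qvel': array([-0.00163741, -0.00125651,  0.0016653 , -0.00143595,  0.00037609,
       -0.00230176]), 'effort': array([-9.54444749e-05, -4.33825743e+01, -3.42163539e+01,  7.03056366e-02,
        3.10157659e-02,  3.42540852e-05]), 'tool_pos': array([0.2306648 , 0.52671886, 0.4047052 ]), 'eef_rot': array([ 3.08503815e-06,  2.04924989e-01,  9.78777681e-01, -2.00375717e-05]), 'contact_force': array([-0.50117851, -0.61078652,  0.21759306]), 'torque': array([-0.03138826,  0.07018473, -0.07273997]), 'grip_width': 0.08808303081997297}
```

View pics/top0.png

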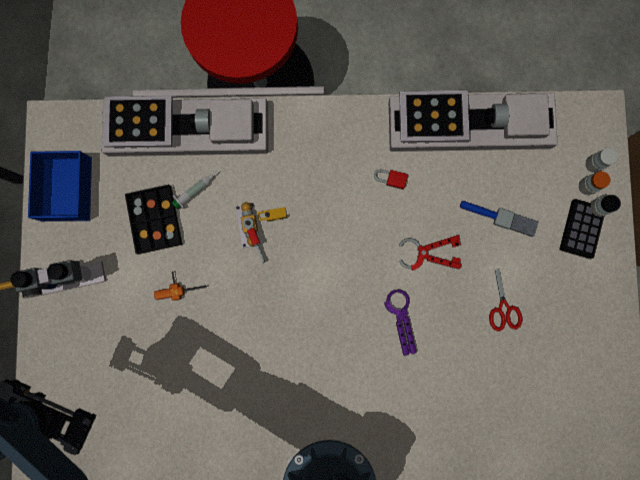

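View pics/side0.png

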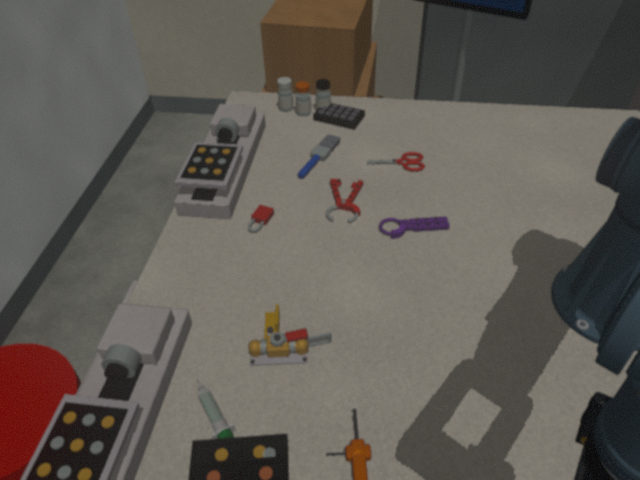

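```bash
python3 - <<'E'
from h import *
t=np.load('top0.npz'); s=np.load('side0.npz')
def crop(f,u,v,w,h,k): return cv2.resize(f['color'][v:v+h,u:u+w],None,fx=k,fy=k,interpolation=cv2.INTER_CUBIC)
a=crop(t,220,190,80,80,5); b=crop(t,390,222,80,60,5); b=cv2.copyMakeBorder(b,0,100,0,0,cv2.BORDER_CONSTANT)
c=crop(s,235,295,110,75,7)[:400,:800]
cv2.imwrite('pics/crop1.png',np.hstack([a,b])); 
d=crop(s,240,295,100,75,8)
cv2.imwrite('pics/crop2.png',d)
E
```

```text
(no output)
```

View pics/crop1.png

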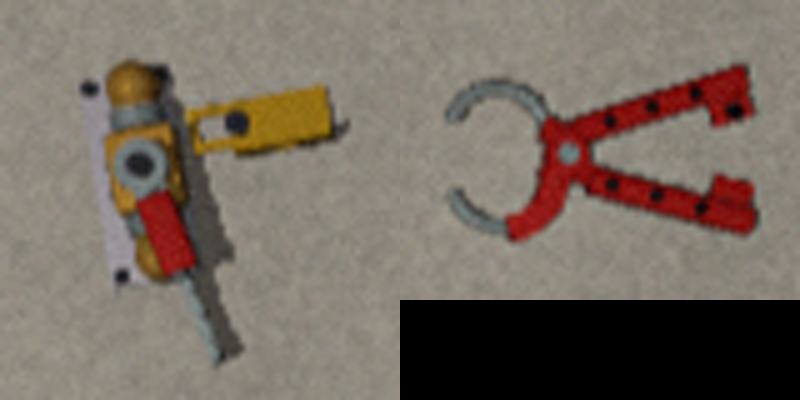

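View pics/crop2.png

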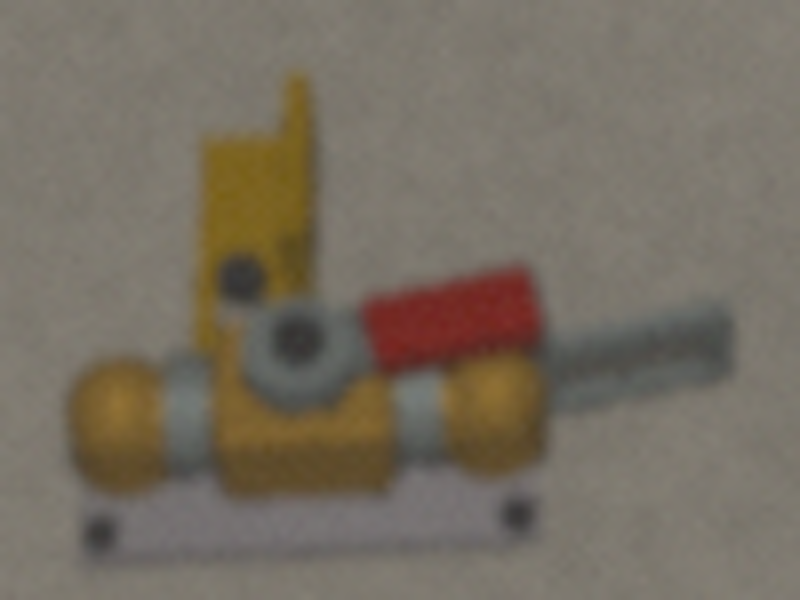

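```bash
cat >> h.py <<'E'
def cloud(f,u0,v0,w,h):
    vs,us=np.mgrid[v0:v0+h,u0:u0+w]; fl,cx,cy=K(f); r=np.asarray(f['range_z'])[v0:v0+h,u0:u0+w]
    d=np.stack([(us-cx)/fl*r,-(vs-cy)/fl*r,-r],-1); P=d@RR(f).T+np.array(f['position'])
    return us,vs,P,f['color'][v0:v0+h,u0:u0+w]
E
python3 - <<'E'
from h import *
t=np.load('top0.npz'); s=np.load('side0.npz')
# bench level check
for f,b in ((t,(310,180,60,60)),(s,(330,260,60,40))):
    _,_,P,_=cloud(f,*b); z=P[...,2]; print('bench z',np.median(z).round(4),z.std().round(4))
for n,f,b in (('top',t,(262,200,30,24)),('side',s,(260,300,24,45))):
    us,vs,P,c=cloud(f,*b)
    hsv=cv2.cvtColor(c,cv2.COLOR_BGR2HSV); m=(hsv[...,0]>15)&(hsv[...,0]<32)&(hsv[...,1]>150)&(hsv[...,2]>60)
    print(n); 
    for r in range(0,m.shape[0]):
        print(vs[r,0],''.join(f'{int(1000*z):3d}' if k else '  .' for z,k in zip(P[r,:,2],m[r])))
    pts=P[m]; print('pts',pts.min(0).round(4),pts.max(0).round(4))
E
```

```text
bench z 0.0002 0.0974
bench z 0.0005 0.0574
top
200   .  .  .  .  .  .  .  .  .  .  .  .  .  .  .  .  .  .  .  .  .  .  .  .  .  .  .  .  .  .
201   .  .  .  .  .  .  .  .  .  .  .  .  .  .  .  .  .  .  .  .  .  .  .  .  .  .  .  .  .  .
202   .  .  .  .  .  .  .  .  .  .  .  .  .  .  .  .  .  .  .  .  .  .  .  .  .  .  .  .  .  .
203   .  .  .  .  .  .  .  .  .  .  .  .  .  .  .  .  .  .  .  .  .  .  .  .  .  .  .  .  .  .
204   .  .  .  .  .  .  .  .  .  .  .  .  .  .  .  .  .  .  .  .  .  .  .  .  .  .  .  .  .  .
205   .  .  .  .  .  .  .  .  .  .  .  .  .  .  .  .  .  .  .  .  .  .  .  .  .  .  .  .  .  .
206   .  .  .  .  .  .  .  .  .  .  .  .  .  .  .  .  .  .  .  .  .  .  .  .  .  .  .  .  .  .
207   .  .  .  .  .  .  .  .  .  .  .  .  .  .  .  .  .  .  .  .  . -5  3  .  .  .  .  .  .  .
208   .  .  .  .  .  .  .  .  .  .  .  .  .  .  . -4  8  5 -4  4  6  1  0  .  .  .  .  .  .  .
209   .  .  .  .  .  .  .  .  .  . -2  2  1  7  4  3  4  7  0 -2  6  2  5  .  .  .  .  .  .  .
210   .  .  .  .  . -4  3  1  2  6  3  2 -1  5  2 -2  4  2  8  3  8  6  1  .  .  .  .  .  .  .
211  -1
[... 4100 characters left out ...]
.  .  .  .  .  .  .  .  .  .  .  .
337   .  .  .  .  .  5  4 29 34  .  .  .  .  .  .  .  .  .  .  .  .  .  .  .
338   .  .  .  .  .  .  . 33  .  .  .  .  .  .  .  .  .  .  .  .  .  .  .  .
339   .  .  .  .  .  .  .  . 31  .  .  .  .  .  .  .  .  .  .  .  .  .  .  .
340   .  .  .  .  .  .  .  .  .  .  .  .  .  .  .  .  .  .  .  .  .  .  .  .
341   .  .  .  .  .  .  .  .  .  .  .  .  .  .  .  .  .  .  .  .  .  .  .  .
342   .  .  .  .  .  .  .  . 30  .  .  .  .  .  .  .  .  .  .  .  .  .  .  .
343   .  .  .  .  .  .  .  .  . 29  .  .  .  .  .  .  .  .  .  .  .  .  .  .
344   .  .  .  .  .  .  .  . 33 31  .  .  .  .  .  .  .  .  .  .  .  .  .  .
pts [0.4523 0.1033 0.0012] [0.6657 0.7615 0.8505]
```

```bash
python3 - <<'E'
from h import *
t=np.load('top0.npz'); s=np.load('side0.npz')
g=lambda n,f,u,v,z: print(n,pix2w(f,u,v,z).round(4))
for n,f,L in (('top',t,[('stem',248,222.6,.046),('plate in',266,218.8,.027),('plate out',285.9,215.7,.027),('boltA',238,208,.006),('boltB',244.4,245.4,.006),('tabend',264,261.5,.026),('brassA',247,207,.023),('brassB',251,242,.023)]),
 ('side',s,[('stem',277.1,337.5,.046),('plate out',277,305.4,.027),('plate in',276.7,324.7,.027),('plate in bottom',277,330.7,.002),('boltA',252.5,361.8,.006),('boltB',304.5,359.5,.006),('tabend',331,336,.026)])):
    print(n)
    for l in L: g(l[0],f,*l[1:])
print('aim', [w2pix(t,[.63,.175,.046])])
# steel cap & brass masks: centroid of points with z>0.04 near stem, foot plate mask
us,vs,P,c=cloud(t,225,195,50,80); m=(P[...,2]>.036)&(P[...,2]<.06); 
print('z>36 pts', P[m].mean(0))
hsv=cv2.cvtColor(c,cv2.COLOR_BGR2HSV); r=m&((hsv[...,0]<8)|(hsv[...,0]>172))&(hsv[...,1]>150)
q=np.stack([pix2w(t,u,v,.044) for u,v in zip(us[r],vs[r])])[:,:2]; print('red sleeve',len(q),cv2.minAreaRect((q*1000).astype(np.float32)), q.mean(0))
us,vs,P,c=cloud(s,290,320,40,40); hsv=cv2.cvtColor(c,cv2.COLOR_BGR2HSV); r=((hsv[...,0]<8)|(hsv[...,0]>172))&(hsv[...,1]>150)&(P[...,2]>.04)
q=np.stack([pix2w(s,u,v,.044) for u,v in zip(us[r],vs[r])])[:,:2]; print('red sleeve',len(q),cv2.minAreaRect((q*1000).astype(np.float32)), q.mean(0))
# hasp
for n,f,b in (('top',t,(395,225,75,55)),('side',s,(322,170,50,56))):
    us,vs,P,c=cloud(f,*b); hsv=cv2.cvtColor(c,cv2.COLOR_BGR2HSV); r=((hsv[...,0]<8)|(hsv[...,0]>172))&(hsv[...,1]>120)&(hsv[...,2]>50)
    print(n,r.sum(),'z',np.percentile(P[r][:,2],[10,50,90]).round(4))
    big=np.zeros(r.shape,np.uint8); big[r]=1
    for ch in range(r.shape[0]): print(vs[ch,0],''.join('#' if k else '.' for k in r[ch]))
E
```

```text
top
stem [0.6236 0.1848 0.046 ]
plate in [0.6345 0.1441 0.027 ]
plate out [0.6412 0.0961 0.027 ]
boltA [0.6651 0.2151 0.006 ]
boltB [0.5729 0.1993 0.006 ]
tabend [0.5317 0.1493 0.026 ]
brassA [0.6646 0.1905 0.023 ]
brassB [0.5793 0.1809 0.023 ]
side
stem [0.6247 0.1894 0.046 ]
plate out [0.643  0.1019 0.027 ]
plate in [0.6349 0.1474 0.027 ]
plate in bottom [0.6373 0.1426 0.002 ]
boltA [0.6674 0.2186 0.006 ]
boltB [0.5751 0.203  0.006 ]
tabend [0.5319 0.1607 0.026 ]
aim [(np.float64(252.10246195022472), np.float64(219.84319479980644))]
z>36 pts [0.60502008 0.17874683 0.04315098]
red sleeve 115 ((590.9531860351562, 173.08050537109375), (38.30345153808594, 17.089229583740234), 22.972108840942383) [0.59108478 0.17319274]
red sleeve 117 ((590.1007690429688, 176.71632385253906), (29.74748420715332, 16.359760284423828), 19.13999366760254) [0.59004348 0.17672856]
top 612 z [0.0082 0.0147 0.0195]
225 ...........................................................................
226 ...........................................................................
227 ...................................
[... 6614 characters left out ...]
........................................
214 ..................................................
215 ..................................................
216 ..................................................
217 ..................................................
218 ..................................................
219 ..................................................
220 ..................................................
221 ..................................................
222 ..................................................
223 ..................................................
224 ..................................................
225 ..................................................
```

Call:
{"fn": "jog_arm", "kwargs": {
  "series": [
    {"tx":0.309,"ty":-0.34,"tz":-0.1,"twist":-0.817},
    {"tx":0.309,"ty":-0.34,"tz":-0.1,"twist":-0.817},
    {"tx":0.309,"ty":-0.34,"tz":-0.1,"twist":-0.817},
    {"tx":0.309,"ty":-0.34,"tz":-0.1,"twist":-0.817},
    {"tx":0.309,"ty":-0.34,"tz":-0.1,"twist":-0.817},
    {"tx":0.309,"ty":-0.34,"tz":-0.1,"twist":-0.817},
    {"tx":0.309,"ty":-0.34,"tz":-0.1,"twist":-0.817},
    {"tx":0.309,"ty":-0.34,"tz":-0.1,"twist":-0.817},
    {"tx":0.309,"ty":-0.34,"tz":-0.1,"twist":-0.817},
    {"tx":0.309,"ty":-0.34,"tz":-0.1,"twist":-0.817},
    {"tx":0.309,"ty":-0.34,"tz":-0.1,"twist":-0.817},
    {"tx":0.309,"ty":-0.34,"tz":-0.1,"twist":-0.817}
  ],
  "hand": -1,
  "squeeze": 20
}}

```text
clock: 2.55
tool_pos: [0.5425, 0.1825, 0.3037]
eef_rot: [0.001, 0.578, 0.816, -0.0]
contact_force: [-0.4, -0.1, -0.1]
grip_width: 0.0102
```

```bash
cat > fit.py <<'E'
from h import *
from scipy.optimize import minimize
RECT=[((-129,-16),(-41,-2)),((-126,-4),(-106,10))]; KR=[((-129,2),(-47,16)),((-126,-10),(-106,4))]
def polys(p):
    x,y,th,k=p; R=lambda a:np.array([[np.cos(a),-np.sin(a)],[np.sin(a),np.cos(a)]]); out=[]
    for L,kk in ((RECT,0),(KR,-k)):
        for (a,b),(c,d) in L:
            q=np.array([[a,b],[c,b],[c,d],[a,d]],float)
            if kk: q=(q-[-34,0])@R(kk).T+[-34,0]
            out.append((q@R(th).T)/1000+[x,y])
    return out
def fit(f,box,p0,zt=.016,zb=.0):
    u0,v0,w,h=box; S=8
    us,vs,P,c=cloud(f,*box); hsv=cv2.cvtColor(c,cv2.COLOR_BGR2HSV)
    m=(((hsv[...,0]<8)|(hsv[...,0]>172))&(hsv[...,1]>120)&(hsv[...,2]>50)).astype(np.float32)
    m=cv2.morphologyEx(m,cv2.MORPH_CLOSE,np.ones((3,3)))
    def cost(p):
        im=np.zeros((h*S,w*S),np.uint8)
        for q in polys(p):
            pts=[w2pix(f,[*a,z]) for a in q for z in (zt,zb+.004)]
            pts=(np.array(pts)-[u0-.5,v0-.5])*S
            cv2.fillConvexPoly(im,cv2.convexHull(pts.astype(np.float32)).astype(np.int32),255)
        r=cv2.resize(im,(w,h),interpolation=cv2.INTER_AREA)/255.
        # ignore the head (hasp x>-50)
        X,Y=pg[...,0]-p[0],pg[...,1]-p[1]; hx=X*np.cos(p[2])+Y*np.sin(p[2]); wt=(hx<-.052)
        return ((r-m)**2*wt).sum()
    fl,cx,cy=K(f); d=np.stack([(us-cx)/fl,-(vs-cy)/fl,-np.ones(us.shape)],-1)@RR(f).T; o=np.array(f['position'])
    pg=o+d*((.016-o[2])/d[...,2])[...,None]
    best=None
    for dt in (-.08,0,.08):
        r=minimize(cost,np.array(p0)+[0,0,dt,0],method='Nelder-Mead',options=dict(initial_simplex=np.array(p0)+[0,0,dt,0]+np.array([[0]*4,[.008,0,0,0],[0,.008,0,0],[0,0,.1,0],[0,0,0,.1]]),maxiter=300))
        if best is None or r.fun<best.fun: best=r
    return best.x,best.fun
E
python3 - <<'E'
from fit import *
t=np.load('top0.npz'); s=np.load('side0.npz')
O=pix2w(t,409.4,253,.016); rv=pix2w(t,423.6,252.6,.016); print(O,rv)
p0=[O[0],O[1],np.radians(107),.6]
for f,b in ((t,(395,225,75,55)),(s,(322,170,50,56))):
    x,c=fit(f,b,p0); print(x.round(4),np.degrees(x[2]).round(1),c)
st=telemetry.get_state(); print(st['clock'],st['tool_pos'],st['grip_width'],st['contact_force'])
E
```

```text
[ 0.54738666 -0.19953745  0.016     ] [ 0.54781482 -0.23363564  0.016     ]
[ 0.539  -0.1997  1.8625  0.5649] 106.7 34.70620530565167
[ 0.5453 -0.1923  1.7943  0.4872] 102.8 111.84141484044598
2.55 [0.54250382 0.18250443 0.30369432] 0.01019314707261312 [-0.43613643 -0.08629848 -0.06979712]
```

Call:
{"fn": "jog_arm", "kwargs": {
  "series": [
    {"tz":-0.04},
    {"tz":-0.08},
    {"tz":-0.11},
    {"tz":-0.129},
    {"tz":-0.129}
  ]
}}

```text
invalid input
```

```bash
python3 - <<'E'
import numpy as np
S=np.array([.624,.187]);y=np.radians(189.5)
P0=np.array([.5397,.1867])
f0=.18
for f in np.linspace(.1,1.62,14):
    a=y+f; off=.014 if f>.1 else .014
    p=S+.08*np.array([np.cos(a),np.sin(a)])-off*np.array([-np.sin(a),np.cos(a)])
    print((p-P0).round(4),round(f-f0,3))
E
```

```text
[ 0.0034 -0.0072] -0.08
[ 0.0049 -0.0166] 0.037
[ 0.0074 -0.0257] 0.154
[ 0.0109 -0.0345] 0.271
[ 0.0155 -0.0429] 0.388
[ 0.021  -0.0506] 0.505
[ 0.0274 -0.0576] 0.622
[ 0.0345 -0.0639] 0.738
[ 0.0423 -0.0692] 0.855
[ 0.0507 -0.0737] 0.972
[ 0.0596 -0.0771] 1.089
[ 0.0688 -0.0794] 1.206
[ 0.0782 -0.0807] 1.323
[ 0.0877 -0.0808] 1.44
```

Every row needs all fields.

Call:
{"fn": "jog_arm", "kwargs": {
  "series": [
    {"tx":0,"ty":0,"tz":-0.04,"twist":0},
    {"tx":0,"ty":0,"tz":-0.08,"twist":0},
    {"tx":0,"ty":0,"tz":-0.11,"twist":0},
    {"tx":0,"ty":0,"tz":-0.129,"twist":0},
    {"tx":0,"ty":0,"tz":-0.129,"twist":0}
  ]
}}

```text
clock: 2.97
tool_pos: [0.5371, 0.1865, 0.1711]
eef_rot: [-0.003, 0.577, 0.817, -0.003]
contact_force: [-1.0, -0.9, 0.0]
grip_width: 0.0005
```

Call:
{"fn": "jog_arm", "kwargs": {
  "series": [
    {"tx":0.003,"ty":-0.007,"tz":0,"twist":-0.04},
    {"tx":0.005,"ty":-0.017,"tz":0,"twist":0.04},
    {"tx":0.007,"ty":-0.026,"tz":0,"twist":0.15},
    {"tx":0.011,"ty":-0.0345,"tz":0,"twist":0.27},
    {"tx":0.0155,"ty":-0.043,"tz":0,"twist":0.39},
    {"tx":0.021,"ty":-0.0505,"tz":0,"twist":0.5},
    {"tx":0.0275,"ty":-0.0575,"tz":0,"twist":0.62},
    {"tx":0.0345,"ty":-0.064,"tz":0,"twist":0.74},
    {"tx":0.0425,"ty":-0.069,"tz":0,"twist":0.86},
    {"tx":0.0505,"ty":-0.0735,"tz":0,"twist":0.97},
    {"tx":0.0595,"ty":-0.077,"tz":0,"twist":1.09},
    {"tx":0.069,"ty":-0.0795,"tz":0,"twist":1.21}
  ]
}}

```text
clock: 3.97
tool_pos: [0.6089, 0.1074, 0.1771]
eef_rot: [-0.0, 0.007, 1.0, 0.0]
contact_force: [-2.2, 1.6, -0.1]
grip_width: 0.0002
```

Call:
{"fn": "jog_arm", "kwargs": {
  "series": [
    {"tx":0.004,"ty":-0.0007,"tz":0,"twist":0.05},
    {"tx":0.008,"ty":-0.001,"tz":0,"twist":0.11},
    {"tx":0.011,"ty":-0.0012,"tz":0,"twist":0.16},
    {"tx":0.013,"ty":-0.0012,"tz":0,"twist":0.18},
    {"tx":0.013,"ty":-0.0012,"tz":0,"twist":0.18},
    {"tx":0.013,"ty":-0.0012,"tz":0,"twist":0.18}
  ]
}}

```text
clock: 4.47
tool_pos: [0.6216, 0.1061, 0.1771]
eef_rot: [-0.0, -0.08, 0.997, -0.0]
contact_force: [-4.8, -2.9, 2.9]
grip_width: 0.0005
```

Call:
{"fn": "jog_arm", "kwargs": {
  "series": [
    {"tx":0.001,"ty":0,"tz":0,"twist":0},
    {"tx":0.002,"ty":0,"tz":0,"twist":0},
    {"tx":0.002,"ty":0,"tz":0,"twist":0},
    {"tx":0.002,"ty":0,"tz":0,"twist":0}
  ]
}}

```text
clock: 4.8
tool_pos: [0.6224, 0.1062, 0.1769]
eef_rot: [-0.002, -0.08, 0.997, -0.0]
contact_force: [-11.3, -3.6, 7.8]
grip_width: 0.0004
```

Call:
{"fn": "jog_arm", "kwargs": {
  "series": [
    {"tx":-0.012,"ty":-0.002,"tz":0,"twist":0},
    {"tx":-0.025,"ty":-0.004,"tz":0.02,"twist":0},
    {"tx":-0.03,"ty":-0.005,"tz":0.06,"twist":0},
    {"tx":-0.04,"ty":-0.04,"tz":0.09,"twist":-0.12},
    {"tx":-0.05,"ty":-0.08,"tz":0.1,"twist":-0.24},
    {"tx":-0.051,"ty":-0.12,"tz":0.1,"twist":-0.36},
    {"tx":-0.051,"ty":-0.16,"tz":0.1,"twist":-0.48},
    {"tx":-0.051,"ty":-0.2,"tz":0.1,"twist":-0.6},
    {"tx":-0.051,"ty":-0.24,"tz":0.1,"twist":-0.72},
    {"tx":-0.051,"ty":-0.28,"tz":0.1,"twist":-0.84},
    {"tx":-0.051,"ty":-0.32,"tz":0.1,"twist":-0.96},
    {"tx":-0.051,"ty":-0.36,"tz":0.1,"twist":-1.08}
  ],
  "hand": -0.2
}}

```text
clock: 5.8
tool_pos: [0.5728, -0.2558, 0.2775]
eef_rot: [0.001, 0.447, 0.895, -0.0]
contact_force: [0.6, -0.2, 0.1]
grip_width: 0.0351
```

Call:
{"fn": "jog_arm", "kwargs": {
  "series": [
    {"tx":0,"ty":-0.0275,"tz":-0.02,"twist":-0.12},
    {"tx":0,"ty":-0.0275,"tz":-0.02,"twist":-0.24},
    {"tx":0,"ty":-0.0275,"tz":-0.02,"twist":-0.36},
    {"tx":0,"ty":-0.0275,"tz":-0.02,"twist":-0.36}
  ]
}}

```text
clock: 6.13
tool_pos: [0.5728, -0.2822, 0.2566]
eef_rot: [0.001, 0.6, 0.8, 0.0]
contact_force: [-0.1, 0.5, 1.0]
grip_width: 0.035
```

```bash
python3 - <<'E'
from h import *
f=grab_frame('top'); g=grab_frame('side'); np.savez('top1.npz',**f); np.savez('side1.npz',**g)
st=telemetry.get_state(); print(st['clock'],st['tool_pos'],st['eef_rot'],st['grip_width'])
p=np.array(st['tool_pos']);p[2]-=.166; print('tip',w2pix(f,p),w2pix(g,p))
def crop(f,u,v,w,h,k): return cv2.resize(f['color'][v:v+h,u:u+w],None,fx=k,fy=k,interpolation=cv2.INTER_CUBIC)
a=crop(f,225,190,80,60,5); b=crop(f,385,215,80,60,5); c=crop(g,240,290,80,60,5); d=crop(g,310,150,80,60,5)
cv2.imwrite('pics/p5.png',np.vstack([np.hstack([a,b]),np.hstack([c,d])]))
E
```

```text
6.2333 [ 0.57305538 -0.28136197  0.25684769] [8.03425484e-04 5.95626890e-01 8.03260826e-01 8.50176585e-05] 0.03535008089389821
tip (np.float64(448.5945671423209), np.float64(238.75053586608837)) (np.float64(335.54020284160225), np.float64(162.13049411333043))
```

View pics/p5.png

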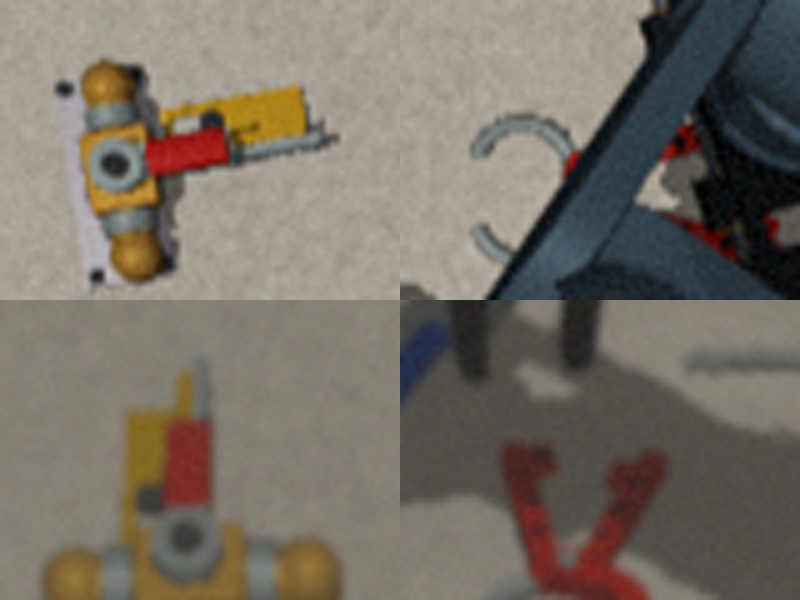

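Call:
{"fn": "jog_arm", "kwargs": {
  "series": [
    {"tx":0,"ty":0,"tz":-0.03,"twist":0},
    {"tx":0,"ty":0,"tz":-0.055,"twist":0},
    {"tx":0,"ty":0,"tz":-0.07,"twist":0},
    {"tx":0,"ty":0,"tz":-0.08,"twist":0},
    {"tx":0,"ty":0,"tz":-0.0855,"twist":0},
    {"tx":0,"ty":0,"tz":-0.0855,"twist":0},
    {"tx":0,"ty":0,"tz":-0.0855,"twist":0}
  ]
}}

```text
clock: 6.82
tool_pos: [0.5731, -0.2816, 0.171]
eef_rot: [0.001, 0.597, 0.802, -0.0]
contact_force: [0.2, 0.3, 0.3]
grip_width: 0.0352
```

Call:
{"fn": "jog_arm", "kwargs": {
  "series": [
    {"tx":0,"ty":0,"tz":0,"twist":0},
    {"tx":0,"ty":0,"tz":0,"twist":0},
    {"tx":0,"ty":0,"tz":0,"twist":0},
    {"tx":0,"ty":0,"tz":0,"twist":0},
    {"tx":0,"ty":0,"tz":0,"twist":0},
    {"tx":0,"ty":0,"tz":0,"twist":0}
  ],
  "hand": -1,
  "squeeze": 35
}}

```text
clock: 7.32
tool_pos: [0.5729, -0.2818, 0.1711]
eef_rot: [0.001, 0.597, 0.802, -0.0]
contact_force: [-1.9, 0.4, 5.7]
grip_width: 0.014
```

Call:
{"fn": "jog_arm", "kwargs": {
  "series": [
    {"tx":0,"ty":0,"tz":0.008,"twist":0},
    {"tx":0,"ty":0,"tz":0.02,"twist":0},
    {"tx":0,"ty":0,"tz":0.035,"twist":0},
    {"tx":0.01,"ty":0.018,"tz":0.05,"twist":0.04},
    {"tx":0.025,"ty":0.045,"tz":0.05,"twist":0.1},
    {"tx":0.04,"ty":0.072,"tz":0.05,"twist":0.16},
    {"tx":0.06,"ty":0.107,"tz":0.05,"twist":0.23},
    {"tx":0.08,"ty":0.143,"tz":0.05,"twist":0.31},
    {"tx":0.1,"ty":0.179,"tz":0.05,"twist":0.39},
    {"tx":0.12,"ty":0.215,"tz":0.05,"twist":0.46},
    {"tx":0.138,"ty":0.247,"tz":0.05,"twist":0.53},
    {"tx":0.15,"ty":0.2685,"tz":0.05,"twist":0.574}
  ],
  "squeeze": 55
}}

```text
clock: 8.32
tool_pos: [0.7239, -0.0091, 0.2218]
eef_rot: [0.001, 0.343, 0.939, 0.001]
contact_force: [-0.3, 0.1, -2.6]
grip_width: 0.0132
```

Call:
{"fn": "jog_arm", "kwargs": {
  "series": [
    {"tx":0,"ty":0,"tz":-0.01,"twist":0},
    {"tx":0,"ty":0,"tz":-0.025,"twist":0},
    {"tx":0,"ty":0,"tz":-0.035,"twist":0},
    {"tx":0,"ty":0,"tz":-0.043,"twist":0},
    {"tx":0,"ty":0,"tz":-0.043,"twist":0}
  ]
}}

```text
clock: 8.73
tool_pos: [0.7209, -0.0143, 0.1738]
eef_rot: [-0.003, 0.347, 0.938, -0.001]
contact_force: [-0.9, -0.3, -3.7]
grip_width: 0.0132
```

```bash
python3 - <<'E'
from h import *
f=grab_frame('top'); g=grab_frame('side'); np.savez('top2.npz',**f); np.savez('side2.npz',**g)
st=telemetry.get_state(); print(st['clock'],st['tool_pos'],st['eef_rot'],st['grip_width'],st['contact_force'])
def crop(f,u,v,w,h,k): return cv2.resize(f['color'][v:v+h,u:u+w],None,fx=k,fy=k,interpolation=cv2.INTER_CUBIC)
a=crop(f,240,170,100,75,4); c=crop(g,220,245,100,75,8)
a=crop(f,235,180,80,80,5); c=crop(g,235,250,80,100,5)
cv2.imwrite('pics/p6.png',np.hstack([cv2.copyMakeBorder(a,0,100,0,0,cv2.BORDER_CONSTANT),c]))
# yaw from sleeve in top1
t=np.load('top1.npz'); us,vs,P,c=cloud(t,225,195,60,60); hsv=cv2.cvtColor(c,cv2.COLOR_BGR2HSV); r=((hsv[...,0]<8)|(hsv[...,0]>172))&(hsv[...,1]>150)&(hsv[...,2]>80)
q=np.stack([pix2w(t,u,v,.044) for u,v in zip(us[r],vs[r])])[:,:2]; print('sleeve',r.sum(),cv2.minAreaRect((q*1000).astype(np.float32)), q.mean(0))
w,V=np.linalg.eigh(np.cov(q.T)); print(np.degrees(np.arctan2(V[1,1],V[0,1])))
E
```

```text
8.8333 [ 0.7221287  -0.01428155  0.176388  ] [-8.54903923e-04  3.46537145e-01  9.38035844e-01 -1.78015212e-04] 0.013451664607985865 [ 0.76515492 -0.42942975 -2.86034084]
sleeve 119 ((629.7626953125, 151.73382568359375), (17.749553680419922, 38.202457427978516), 11.712846755981445) [0.62982509 0.15159865]
100.24320917994162
```

View pics/p6.png

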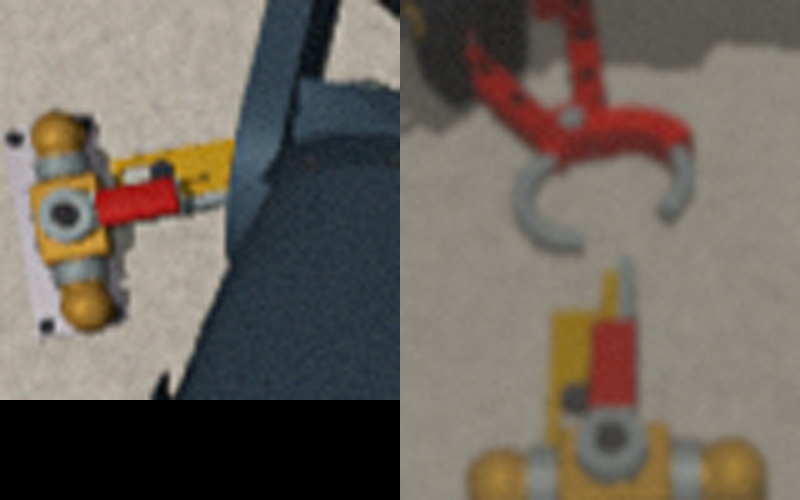

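```bash
python3 - <<'E'
from h import *
s=np.load('side2.npz'); z0=.0055
ps=np.radians(9.8); Rv=np.array([[np.cos(ps),-np.sin(ps)],[np.sin(ps),np.cos(ps)]])
Ss=pix2w(s,277.1,337.5,.046)[:2]; print('S side',Ss)
for n,u,v,z in (('tip',288.6,292.6,.008+z0),('heel',292.3,279,.008+z0),('rivet',269.4,273.6,.016+z0),('ktip',271,298.8,.008+z0),('plate out',277,305.4,.027),('plate in',276.7,324.7,.027)):
    w=pix2w(s,u,v,z)[:2]; print(n,w.round(4),'valve(side)',(Rv.T@(w-Ss)*1000).round(1))
st=telemetry.get_state(); p=np.array(st['tool_pos'])[:2]; q=st['eef_rot']; a=np.arctan2(2*q[2]**2-1,2*q[1]*q[2])  # jaw
th=a+np.pi/2; R=np.array([[np.cos(th),-np.sin(th)],[np.sin(th),np.cos(th)]]); O=p-R@[-.088,-.009]
S=np.array([.6234,.1855]); print('theta world',np.degrees(th),'O',O,'valve',Rv.T@(O-S)*1000)
for n,h in (('tip',(24,0)),('heel',(4.2,23.6)),('rivet',(-34,0))): print(n,(Rv.T@(O+R@np.array(h)/1000-S)*1000).round(1))
# hook bar pixels, steel, for circle fit: show overlay
im=cv2.resize(s['color'][250:350,235:315],None,fx=6,fy=6,interpolation=cv2.INTER_CUBIC)
D=Ss-S
for A in np.radians(np.r_[0:81:5]):
    for r in (20,28):
        w=O+R@(np.array([r*np.cos(A),r*np.sin(A)])/1000)+D; u,v=w2pix(s,[*w,.0135]); cv2.circle(im,(int((u-235+.5)*6),int((v-250+.5)*6)),1,(0,255,0),-1)
cv2.imwrite('pics/p7.png',im)
E
```

```text
S side [0.62471544 0.1894029 ]
tip [0.6293 0.0562] valve(side) [ -18.2 -132. ]
heel [0.628  0.0195] valve(side) [ -25.7 -168. ]
rivet [0.6752 0.0171] valve(side) [  20.5 -178.4]
ktip [0.661  0.0759] valve(side) [  16.4 -118. ]
plate out [0.643  0.1019] valve(side) [  3.1 -89.4]
plate in [0.6349 0.1474] valve(side) [  2.9 -43.2]
theta world 139.4486412465469 O [0.64941306 0.03609143] valve [   0.20271987 -151.65605642]
tip [ -15.1 -133.2]
heel [ -20.6 -163.5]
rivet [  21.9 -177.8]
```

View pics/p7.png

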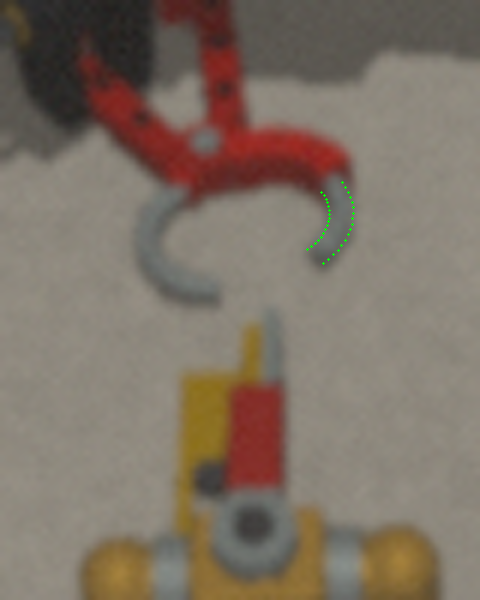

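```bash
cat > plan.py <<'E'
from h import *
PS=np.radians(9.8); S=np.array([.6234,.1855]); G=np.array([-.088,-.009])
r2=lambda a:np.array([[np.cos(a),-np.sin(a)],[np.sin(a),np.cos(a)]])
def tcp(ox,oy,th): return S+r2(PS)@np.array([ox,oy])/1000+r2(PS+np.radians(th))@G
def now():
    st=telemetry.get_state(); p=np.array(st['tool_pos'])[:2]; q=st['eef_rot']; a=np.arctan2(2*q[2]**2-1,2*q[1]*q[2])+np.pi/2
    o=r2(PS).T@(p-r2(a)@G-S)*1000; return o[0],o[1],np.degrees(a-PS),st
def plan(seq,start=None):
    ox,oy,th,st=now(); print('now',np.round([ox,oy,th],2),'z',st['tool_pos'][2].round(4),'F',st['contact_force'].round(1),'t',st['clock'])
    if start: ox,oy,th=start
    b=tcp(ox,oy,th)
    for s in seq: d=tcp(*s)-b; print(s,'tx %.4f ty %.4f twist %.3f'%(*d,np.radians(s[2]-th)))
E
python3 - <<'E'
from plan import *
plan([(2,-135,129.6),(2,-115,129.6),(2,-105,129.6),(2,-98,129.6),(2,-95,122),(2.5,-90.2,115)])
E
```

```text
now [   0.2  -151.66  129.65] z 0.1764 F [ 0.8 -0.4 -2.9] t 8.8333
(2, -135, 129.6) tx -0.0011 ty 0.0167 twist -0.001
(2, -115, 129.6) tx -0.0045 ty 0.0364 twist -0.001
(2, -105, 129.6) tx -0.0062 ty 0.0462 twist -0.001
(2, -98, 129.6) tx -0.0074 ty 0.0531 twist -0.001
(2, -95, 122) tx -0.0152 ty 0.0469 twist -0.133
(2.5, -90.2, 115) tx -0.0233 ty 0.0442 twist -0.256
```

Call:
{"fn": "jog_arm", "kwargs": {
  "series": [
    {"tx":0.0,"ty":0.008,"tz":0,"twist":0},
    {"tx":-0.001,"ty":0.0165,"tz":0,"twist":0},
    {"tx":-0.003,"ty":0.0265,"tz":0,"twist":0},
    {"tx":-0.0045,"ty":0.0365,"tz":0,"twist":0},
    {"tx":-0.006,"ty":0.046,"tz":0,"twist":0},
    {"tx":-0.0075,"ty":0.053,"tz":0,"twist":0},
    {"tx":-0.0115,"ty":0.05,"tz":0,"twist":-0.067},
    {"tx":-0.015,"ty":0.047,"tz":0,"twist":-0.133},
    {"tx":-0.019,"ty":0.0455,"tz":0,"twist":-0.195},
    {"tx":-0.0235,"ty":0.044,"tz":0,"twist":-0.256},
    {"tx":-0.0235,"ty":0.044,"tz":0,"twist":-0.256},
    {"tx":-0.0235,"ty":0.044,"tz":0,"twist":-0.256}
  ]
}}

```text
clock: 9.83
tool_pos: [0.6991, 0.0316, 0.1773]
eef_rot: [0.0, 0.462, 0.887, 0.0]
contact_force: [0.1, -1.0, -2.8]
grip_width: 0.0134
```

```bash
python3 - <<'E'
from plan import *
g=grab_frame('side'); np.savez('side3.npz',**g)
plan([(2.5,-90.2,t) for t in (111,107,103,100,97,94,91,88,85)])
ox,oy,th,st=now(); O=S+r2(PS)@np.array([ox,oy])/1000; D=np.array([.0013,.0039])
k=7;u0,v0=245,268
im=cv2.resize(g['color'][v0:v0+80,u0:u0+70],None,fx=k,fy=k,interpolation=cv2.INTER_CUBIC)
for A in np.radians(np.r_[0:81:5]):
    for r in (20,28):
        w=O+r2(PS+np.radians(th))@(np.array([r*np.cos(A),r*np.sin(A)])/1000)+D; u,v=w2pix(g,[*w,.0135]); cv2.circle(im,(int((u-u0+.5)*k),int((v-v0+.5)*k)),1,(0,255,0),-1)
cv2.imwrite('pics/p8.png',im)
E
```

```text
now [  2.91 -88.9  115.23] z 0.1774 F [ 0.5 -0.7 -3.5] t 9.8833
(2.5, -90.2, 111) tx -0.0053 ty -0.0054 twist -0.074
(2.5, -90.2, 107) tx -0.0103 ty -0.0089 twist -0.144
(2.5, -90.2, 103) tx -0.0157 ty -0.0121 twist -0.213
(2.5, -90.2, 100) tx -0.0198 ty -0.0142 twist -0.266
(2.5, -90.2, 97) tx -0.0240 ty -0.0161 twist -0.318
(2.5, -90.2, 94) tx -0.0283 ty -0.0178 twist -0.370
(2.5, -90.2, 91) tx -0.0327 ty -0.0192 twist -0.423
(2.5, -90.2, 88) tx -0.0372 ty -0.0204 twist -0.475
(2.5, -90.2, 85) tx -0.0417 ty -0.0214 twist -0.528
```

View pics/p8.png

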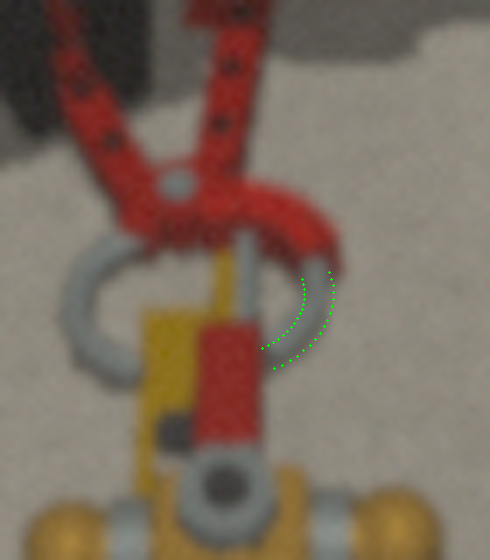

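Call:
{"fn": "jog_arm", "kwargs": {
  "series": [
    {"tx":-0.0027,"ty":-0.003,"tz":0,"twist":-0.037},
    {"tx":-0.0053,"ty":-0.0055,"tz":0,"twist":-0.074},
    {"tx":-0.0103,"ty":-0.009,"tz":0,"twist":-0.144},
    {"tx":-0.0157,"ty":-0.0122,"tz":0,"twist":-0.213},
    {"tx":-0.0198,"ty":-0.0143,"tz":0,"twist":-0.266},
    {"tx":-0.0198,"ty":-0.0143,"tz":0,"twist":-0.266}
  ]
}}

```text
clock: 10.38
tool_pos: [0.6791, 0.0166, 0.1771]
eef_rot: [-0.0, 0.576, 0.817, -0.0]
contact_force: [-0.6, 0.7, -3.3]
grip_width: 0.0136
```

Call:
{"fn": "jog_arm", "kwargs": {
  "series": [
    {"tx":-0.0014,"ty":-0.0006,"tz":0,"twist":-0.017},
    {"tx":-0.0028,"ty":-0.0012,"tz":0,"twist":-0.035},
    {"tx":-0.0042,"ty":-0.0019,"tz":0,"twist":-0.052},
    {"tx":-0.0042,"ty":-0.0019,"tz":0,"twist":-0.052}
  ]
}}

```text
clock: 10.72
tool_pos: [0.6751, 0.0149, 0.1772]
eef_rot: [-0.0, 0.597, 0.802, -0.0]
contact_force: [-0.2, -0.5, -2.6]
grip_width: 0.0131
```

```bash
python3 - <<'E'
from plan import *
plan([(2.5,-90.5,t) for t in (96,94,92,90,88,85)])
E
```

```text
now [  2.45 -90.64  96.85] z 0.1772 F [-0.2 -0.5 -2.6] t 10.7167
(2.5, -90.5, 96) tx -0.0012 ty -0.0003 twist -0.015
(2.5, -90.5, 94) tx -0.0041 ty -0.0014 twist -0.050
(2.5, -90.5, 92) tx -0.0070 ty -0.0024 twist -0.085
(2.5, -90.5, 90) tx -0.0100 ty -0.0033 twist -0.120
(2.5, -90.5, 88) tx -0.0130 ty -0.0041 twist -0.154
(2.5, -90.5, 85) tx -0.0175 ty -0.0051 twist -0.207
```

Call:
{"fn": "jog_arm", "kwargs": {
  "series": [
    {"tx":-0.0012,"ty":-0.0003,"tz":0,"twist":-0.015},
    {"tx":-0.0026,"ty":-0.0008,"tz":0,"twist":-0.032},
    {"tx":-0.0041,"ty":-0.0014,"tz":0,"twist":-0.05},
    {"tx":-0.0041,"ty":-0.0014,"tz":0,"twist":-0.05}
  ]
}}

```text
clock: 11.05
tool_pos: [0.6708, 0.0134, 0.1771]
eef_rot: [-0.0, 0.618, 0.787, -0.0]
contact_force: [-0.1, -0.7, -3.9]
grip_width: 0.0133
```

Call:
{"fn": "jog_arm", "kwargs": {
  "series": [
    {"tx":-0.0014,"ty":-0.0005,"tz":0,"twist":-0.017},
    {"tx":-0.0029,"ty":-0.001,"tz":0,"twist":-0.035},
    {"tx":-0.0029,"ty":-0.001,"tz":0,"twist":-0.035},
    {"tx":-0.0029,"ty":-0.001,"tz":0,"twist":-0.035}
  ]
}}

```text
clock: 11.38
tool_pos: [0.6681, 0.0124, 0.1772]
eef_rot: [-0.0, 0.631, 0.776, -0.0]
contact_force: [0.9, -0.2, -3.2]
grip_width: 0.0133
```

Call:
{"fn": "jog_arm", "kwargs": {
  "series": [
    {"tx":-0.0015,"ty":-0.0005,"tz":0,"twist":-0.017},
    {"tx":-0.003,"ty":-0.0009,"tz":0,"twist":-0.035},
    {"tx":-0.0045,"ty":-0.0013,"tz":0,"twist":-0.052},
    {"tx":-0.006,"ty":-0.0017,"tz":0,"twist":-0.07},
    {"tx":-0.006,"ty":-0.0017,"tz":0,"twist":-0.07}
  ]
}}

```text
clock: 11.8
tool_pos: [0.6618, 0.0107, 0.1771]
eef_rot: [-0.0, 0.658, 0.753, -0.0]
contact_force: [-0.8, 0.2, -3.3]
grip_width: 0.0132
```

```bash
python3 - <<'E'
from plan import *
plan([(2.5,-90.5,t) for t in (86,83,80,77,74,70,66,62,58,54,50)])
E
```

```text
now [  2.35 -90.57  87.91] z 0.1771 F [-0.8  0.2 -3.3] t 11.8
(2.5, -90.5, 86) tx -0.0027 ty -0.0006 twist -0.033
(2.5, -90.5, 83) tx -0.0073 ty -0.0014 twist -0.086
(2.5, -90.5, 80) tx -0.0119 ty -0.0019 twist -0.138
(2.5, -90.5, 77) tx -0.0165 ty -0.0023 twist -0.190
(2.5, -90.5, 74) tx -0.0211 ty -0.0024 twist -0.243
(2.5, -90.5, 70) tx -0.0273 ty -0.0021 twist -0.313
(2.5, -90.5, 66) tx -0.0334 ty -0.0014 twist -0.382
(2.5, -90.5, 62) tx -0.0395 ty -0.0003 twist -0.452
(2.5, -90.5, 58) tx -0.0455 ty 0.0012 twist -0.522
(2.5, -90.5, 54) tx -0.0514 ty 0.0032 twist -0.592
(2.5, -90.5, 50) tx -0.0571 ty 0.0055 twist -0.662
```

Call:
{"fn": "jog_arm", "kwargs": {
  "series": [
    {"tx":-0.0013,"ty":-0.0003,"tz":0,"twist":-0.017},
    {"tx":-0.0027,"ty":-0.0006,"tz":0,"twist":-0.033},
    {"tx":-0.005,"ty":-0.001,"tz":0,"twist":-0.06},
    {"tx":-0.0073,"ty":-0.0014,"tz":0,"twist":-0.086},
    {"tx":-0.0096,"ty":-0.0017,"tz":0,"twist":-0.112},
    {"tx":-0.0119,"ty":-0.0019,"tz":0,"twist":-0.138},
    {"tx":-0.0119,"ty":-0.0019,"tz":0,"twist":-0.138}
  ]
}}

```text
clock: 12.38
tool_pos: [0.6498, 0.0088, 0.1771]
eef_rot: [-0.0, 0.708, 0.706, -0.0]
contact_force: [0.1, -0.4, -2.8]
grip_width: 0.0131
```

Call:
{"fn": "jog_arm", "kwargs": {
  "series": [
    {"tx":-0.0023,"ty":-0.0002,"tz":0,"twist":-0.026},
    {"tx":-0.0046,"ty":-0.0004,"tz":0,"twist":-0.052},
    {"tx":-0.0069,"ty":-0.0005,"tz":0,"twist":-0.079},
    {"tx":-0.0092,"ty":-0.0005,"tz":0,"twist":-0.105},
    {"tx":-0.0092,"ty":-0.0005,"tz":0,"twist":-0.105}
  ]
}}

```text
clock: 12.8
tool_pos: [0.6408, 0.0083, 0.1771]
eef_rot: [-0.0, 0.744, 0.668, -0.0]
contact_force: [-0.2, 0.1, -3.5]
grip_width: 0.0131
```

```bash
python3 - <<'E'
from plan import *
plan([(2.5,-90.5,t) for t in (70,66,62,58,54,50)])
g=grab_frame('side'); np.savez('side4.npz',**g)
ox,oy,th,st=now(); O=S+r2(PS)@np.array([ox,oy])/1000; D=np.array([.0013,.0039])
k=7;u0,v0=245,268
im=cv2.resize(g['color'][v0:v0+80,u0:u0+70],None,fx=k,fy=k,interpolation=cv2.INTER_CUBIC)
cv2.imwrite('pics/p9.png',im)
E
```

```text
now [  2.52 -90.44  74.02] z 0.1771 F [-0.2  0.1 -3.5] t 12.8
(2.5, -90.5, 70) tx -0.0062 ty 0.0002 twist -0.070
(2.5, -90.5, 66) tx -0.0123 ty 0.0009 twist -0.140
(2.5, -90.5, 62) tx -0.0184 ty 0.0020 twist -0.210
(2.5, -90.5, 58) tx -0.0244 ty 0.0035 twist -0.280
(2.5, -90.5, 54) tx -0.0303 ty 0.0055 twist -0.349
(2.5, -90.5, 50) tx -0.0360 ty 0.0078 twist -0.419
```

View pics/p9.png

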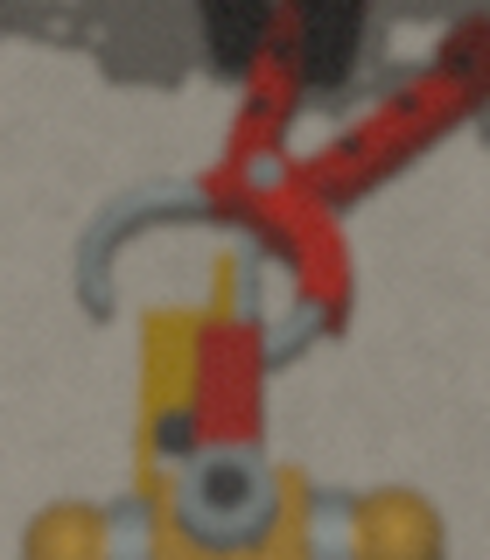

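Call:
{"fn": "jog_arm", "kwargs": {
  "series": [
    {"tx":-0.0031,"ty":0,"tz":0,"twist":-0.035},
    {"tx":-0.0062,"ty":0.0002,"tz":0,"twist":-0.07},
    {"tx":-0.0092,"ty":0.0005,"tz":0,"twist":-0.105},
    {"tx":-0.0123,"ty":0.0009,"tz":0,"twist":-0.14},
    {"tx":-0.0154,"ty":0.0014,"tz":0,"twist":-0.175},
    {"tx":-0.0184,"ty":0.002,"tz":0,"twist":-0.21},
    {"tx":-0.0214,"ty":0.0027,"tz":0,"twist":-0.245},
    {"tx":-0.0244,"ty":0.0035,"tz":0,"twist":-0.28},
    {"tx":-0.0244,"ty":0.0035,"tz":0,"twist":-0.28}
  ]
}}

```text
clock: 13.6
tool_pos: [0.6164, 0.012, 0.1772]
eef_rot: [-0.0, 0.83, 0.558, -0.0]
contact_force: [0.1, -0.4, -2.2]
grip_width: 0.0135
```

Call:
{"fn": "jog_arm", "kwargs": {
  "series": [
    {"tx":-0.003,"ty":0.001,"tz":0,"twist":-0.035},
    {"tx":-0.0059,"ty":0.002,"tz":0,"twist":-0.07},
    {"tx":-0.0088,"ty":0.0031,"tz":0,"twist":-0.105},
    {"tx":-0.0116,"ty":0.0043,"tz":0,"twist":-0.14},
    {"tx":-0.0116,"ty":0.0043,"tz":0,"twist":-0.14}
  ]
}}

```text
clock: 14.02
tool_pos: [0.6049, 0.0163, 0.1772]
eef_rot: [-0.0, 0.867, 0.499, -0.0]
contact_force: [-0.6, 0.5, -3.4]
grip_width: 0.0135
```

```bash
python3 - <<'E'
from plan import *
plan([(2.2,-90.5,48),(2,-90.5,46),(2,-90.5,44),(1.8,-90.5,42),(1.6,-90.5,40),(1.5,-90.5,38),(1.5,-90.5,36),(1.5,-90.5,34),(1.5,-90.5,32)])
E
```

```text
now [  2.61 -90.38  50.04] z 0.1772 F [-0.6  0.5 -3.4] t 14.0167
(2.2, -90.5, 48) tx -0.0032 ty 0.0012 twist -0.036
(2, -90.5, 46) tx -0.0062 ty 0.0025 twist -0.070
(2, -90.5, 44) tx -0.0089 ty 0.0041 twist -0.105
(1.8, -90.5, 42) tx -0.0117 ty 0.0056 twist -0.140
(1.6, -90.5, 40) tx -0.0145 ty 0.0073 twist -0.175
(1.5, -90.5, 38) tx -0.0171 ty 0.0091 twist -0.210
(1.5, -90.5, 36) tx -0.0195 ty 0.0109 twist -0.245
(1.5, -90.5, 34) tx -0.0219 ty 0.0129 twist -0.280
(1.5, -90.5, 32) tx -0.0242 ty 0.0149 twist -0.315
```

Call:
{"fn": "jog_arm", "kwargs": {
  "series": [
    {"tx":-0.0032,"ty":0.0012,"tz":0,"twist":-0.036},
    {"tx":-0.0062,"ty":0.0025,"tz":0,"twist":-0.07},
    {"tx":-0.0089,"ty":0.0041,"tz":0,"twist":-0.105},
    {"tx":-0.0117,"ty":0.0056,"tz":0,"twist":-0.14},
    {"tx":-0.0145,"ty":0.0073,"tz":0,"twist":-0.175},
    {"tx":-0.0145,"ty":0.0073,"tz":0,"twist":-0.175}
  ]
}}

```text
clock: 14.52
tool_pos: [0.5904, 0.0236, 0.1772]
eef_rot: [-0.0, 0.907, 0.421, -0.0]
contact_force: [-0.3, 1.1, -3.0]
grip_width: 0.0132
```

Call:
{"fn": "jog_arm", "kwargs": {
  "series": [
    {"tx":-0.0013,"ty":0.0009,"tz":0,"twist":-0.018},
    {"tx":-0.0026,"ty":0.0018,"tz":0,"twist":-0.035},
    {"tx":-0.0026,"ty":0.0018,"tz":0,"twist":-0.035}
  ]
}}

```text
clock: 14.77
tool_pos: [0.5879, 0.0253, 0.1772]
eef_rot: [-0.0, 0.914, 0.405, -0.0]
contact_force: [-0.4, 0.9, -2.7]
grip_width: 0.0133
```

Call:
{"fn": "jog_arm", "kwargs": {
  "series": [
    {"tx":-0.0012,"ty":0.0009,"tz":0,"twist":-0.018},
    {"tx":-0.0024,"ty":0.0018,"tz":0,"twist":-0.035},
    {"tx":-0.0024,"ty":0.0018,"tz":0,"twist":-0.035}
  ]
}}

```text
clock: 15.02
tool_pos: [0.5854, 0.0272, 0.1771]
eef_rot: [-0.0, 0.921, 0.388, -0.0]
contact_force: [-0.2, -0.1, -2.9]
grip_width: 0.0133
```

Call:
{"fn": "jog_arm", "kwargs": {
  "series": [
    {"tx":-0.0006,"ty":0.0005,"tz":0,"twist":-0.009},
    {"tx":-0.0012,"ty":0.001,"tz":0,"twist":-0.018},
    {"tx":-0.0012,"ty":0.001,"tz":0,"twist":-0.018}
  ]
}}

```text
clock: 15.27
tool_pos: [0.5843, 0.0281, 0.1772]
eef_rot: [-0.0, 0.925, 0.38, -0.0]
contact_force: [-0.9, 0.2, -3.1]
grip_width: 0.0133
```

Call:
{"fn": "jog_arm", "kwargs": {
  "series": [
    {"tx":-0.0006,"ty":0.0005,"tz":0,"twist":-0.009},
    {"tx":-0.0012,"ty":0.001,"tz":0,"twist":-0.018},
    {"tx":-0.0012,"ty":0.001,"tz":0,"twist":-0.018}
  ]
}}

```text
clock: 15.52
tool_pos: [0.583, 0.0291, 0.1772]
eef_rot: [-0.0, 0.928, 0.372, -0.0]
contact_force: [-0.4, -0.0, -2.8]
grip_width: 0.0132
```

Call:
{"fn": "jog_arm", "kwargs": {
  "series": [
    {"tx":-0.0006,"ty":0.0005,"tz":0,"twist":-0.009},
    {"tx":-0.0012,"ty":0.001,"tz":0,"twist":-0.018},
    {"tx":-0.0012,"ty":0.001,"tz":0,"twist":-0.018}
  ]
}}

```text
clock: 15.77
tool_pos: [0.5818, 0.0301, 0.1772]
eef_rot: [-0.0, 0.932, 0.364, -0.0]
contact_force: [-0.4, 0.1, -2.7]
grip_width: 0.0134
```

```bash
python3 - <<'E'
from plan import *
print(telemetry.get_state()['torque'])
plan([(1.5,-90.5,31),(1.5,-90.5,29),(1.5,-90.5,27)])
E
```

```text
[-0.07399766  0.1666602  -0.05659895]
now [  1.65 -90.75  32.84] z 0.1772 F [-0.4  0.1 -2.7] t 15.7667
(1.5, -90.5, 31) tx -0.0023 ty 0.0021 twist -0.032
(1.5, -90.5, 29) tx -0.0045 ty 0.0043 twist -0.067
(1.5, -90.5, 27) tx -0.0066 ty 0.0065 twist -0.102
```

Call:
{"fn": "jog_arm", "kwargs": {
  "series": [
    {"tx":-0.0012,"ty":0.001,"tz":0,"twist":-0.016},
    {"tx":-0.0023,"ty":0.0021,"tz":0,"twist":-0.032},
    {"tx":-0.0023,"ty":0.0021,"tz":0,"twist":-0.032}
  ]
}}

```text
clock: 16.02
tool_pos: [0.5794, 0.0324, 0.1771]
eef_rot: [-0.0, 0.937, 0.348, -0.0]
contact_force: [0.8, 0.7, -3.0]
grip_width: 0.0131
```

Call:
{"fn": "jog_arm", "kwargs": {
  "series": [
    {"tx":-0.0011,"ty":0.0011,"tz":0,"twist":-0.017},
    {"tx":-0.0022,"ty":0.0022,"tz":0,"twist":-0.035},
    {"tx":-0.0022,"ty":0.0022,"tz":0,"twist":-0.035}
  ]
}}

```text
clock: 16.27
tool_pos: [0.5772, 0.0346, 0.1771]
eef_rot: [-0.0, 0.943, 0.332, -0.0]
contact_force: [0.5, 0.1, -3.3]
grip_width: 0.0135
```

```bash
python3 - <<'E'
from plan import *
print(telemetry.get_state()['torque'])
plan([(1.5,-90.5,27)])
g=grab_frame('side'); np.savez('side5.npz',**g); f=grab_frame('top')
k=7;u0,v0=245,260
im=cv2.resize(g['color'][v0:v0+80,u0:u0+80],None,fx=5,fy=5,interpolation=cv2.INTER_CUBIC)
a=cv2.resize(f['color'][180:260,235:315],None,fx=5,fy=5,interpolation=cv2.INTER_CUBIC)
cv2.imwrite('pics/p10.png',np.hstack([a,im]))
E
```

```text
[-0.12520905  0.23152253 -0.06674337]
now [  1.43 -90.38  28.96] z 0.1771 F [ 0.5  0.1 -3.3] t 16.2667
(1.5, -90.5, 27) tx -0.0020 ty 0.0021 twist -0.034
```

View pics/p10.png

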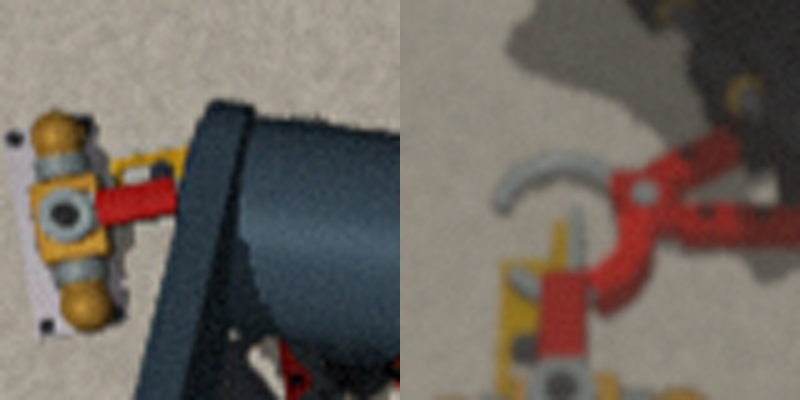

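Call:
{"fn": "jog_arm", "kwargs": {
  "series": [
    {"tx":-0.001,"ty":0.001,"tz":0,"twist":-0.017},
    {"tx":-0.002,"ty":0.002,"tz":0,"twist":-0.034},
    {"tx":-0.002,"ty":0.002,"tz":0,"twist":-0.034}
  ]
}}

```text
clock: 16.62
tool_pos: [0.5752, 0.0365, 0.1771]
eef_rot: [-0.0, 0.949, 0.316, -0.0]
contact_force: [0.3, -0.3, -3.4]
grip_width: 0.013
```

Call:
{"fn": "jog_arm", "kwargs": {
  "series": [
    {"tx":-0.0005,"ty":0.0005,"tz":0,"twist":-0.009},
    {"tx":-0.001,"ty":0.001,"tz":0,"twist":-0.017},
    {"tx":-0.001,"ty":0.001,"tz":0,"twist":-0.017}
  ]
}}

```text
clock: 16.87
tool_pos: [0.5743, 0.0374, 0.1771]
eef_rot: [-0.0, 0.951, 0.308, -0.0]
contact_force: [0.4, -0.8, -3.4]
grip_width: 0.0132
```

Call:
{"fn": "jog_arm", "kwargs": {
  "series": [
    {"tx":0,"ty":0,"tz":-0.0015,"twist":0},
    {"tx":0,"ty":0,"tz":-0.003,"twist":0},
    {"tx":0,"ty":0,"tz":-0.004,"twist":0},
    {"tx":0,"ty":0,"tz":-0.004,"twist":0}
  ]
}}

```text
clock: 17.2
tool_pos: [0.5743, 0.0373, 0.1728]
eef_rot: [-0.0, 0.951, 0.308, -0.0]
contact_force: [-1.4, 1.6, -4.1]
grip_width: 0.0133
```

Call:
{"fn": "jog_arm", "kwargs": {
  "series": [
    {"tx":0,"ty":0,"tz":0,"twist":0},
    {"tx":0,"ty":0,"tz":0,"twist":0},
    {"tx":0,"ty":0,"tz":0,"twist":0},
    {"tx":0,"ty":0,"tz":0,"twist":0},
    {"tx":0,"ty":0,"tz":0,"twist":0},
    {"tx":0,"ty":0,"tz":0.005,"twist":0},
    {"tx":0,"ty":0,"tz":0.02,"twist":0},
    {"tx":0,"ty":0,"tz":0.045,"twist":0},
    {"tx":0,"ty":0,"tz":0.045,"twist":0}
  ],
  "hand": -0.2
}}

```text
clock: 17.95
tool_pos: [0.5764, 0.0372, 0.2227]
eef_rot: [0.001, 0.951, 0.308, 0.003]
contact_force: [0.9, -0.2, 0.9]
grip_width: 0.0352
```

```bash
python3 - <<'E'
from plan import *
ox,oy,th,st=now(); print(ox,oy,th,st['tool_pos'],st['contact_force'],st['grip_width'])
g=grab_frame('side'); np.savez('side6.npz',**g)
im=cv2.resize(g['color'][225:325,245:345],None,fx=6,fy=6,interpolation=cv2.INTER_CUBIC)
cv2.imwrite('pics/p11.png',im)
# handle shift: gripper axis centre at hasp (gx, gy) -> world delta from present (-88,-9)
for gy in (17,15,12,9,6,3,0):
    print(gy, (r2(PS+np.radians(th))@np.array([0,(gy+9)/1000])).round(4))
E
```

```text
3.5220270263933853 -91.35905123354948 26.11960915978276 [0.57643466 0.03715982 0.22271583] [ 0.87884028 -0.1594717   0.8614192 ] 0.035202266862235244
17 [-0.0153  0.0211]
15 [-0.0141  0.0194]
12 [-0.0123  0.017 ]
9 [-0.0106  0.0146]
6 [-0.0088  0.0121]
3 [-0.007   0.0097]
0 [-0.0053  0.0073]
```

View pics/p11.png

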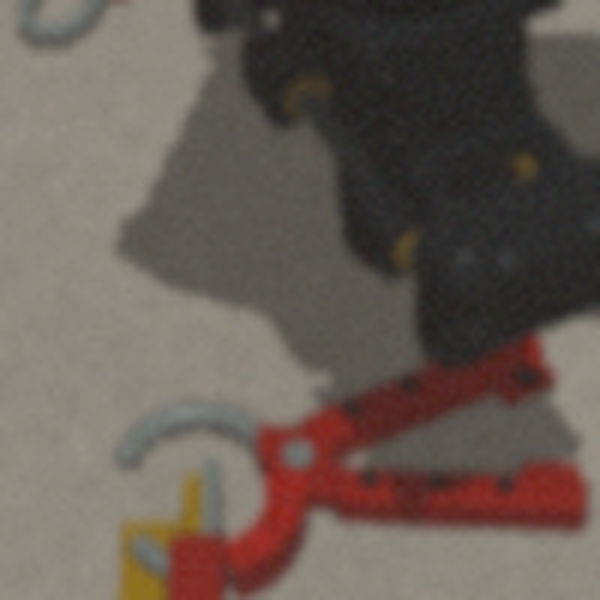

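Call:
{"fn": "jog_arm", "kwargs": {
  "series": [
    {"tx":-0.004,"ty":0.014,"tz":0,"twist":0},
    {"tx":-0.0077,"ty":0.0278,"tz":0,"twist":0},
    {"tx":-0.0077,"ty":0.0278,"tz":0,"twist":0},
    {"tx":-0.0077,"ty":0.0278,"tz":0,"twist":0},
    {"tx":-0.0077,"ty":0.0278,"tz":0,"twist":0},
    {"tx":-0.0077,"ty":0.0278,"tz":0,"twist":0},
    {"tx":-0.0077,"ty":0.0278,"tz":0,"twist":0},
    {"tx":-0.0077,"ty":0.0278,"tz":0,"twist":0},
    {"tx":-0.0077,"ty":0.0278,"tz":0,"twist":0}
  ],
  "hand": 1,
  "squeeze": 10
}}

```text
clock: 18.75
tool_pos: [0.5669, 0.0648, 0.2182]
eef_rot: [-0.0, 0.951, 0.308, 0.0]
contact_force: [0.1, -0.6, 0.6]
grip_width: 0.0879
```

Call:
{"fn": "jog_arm", "kwargs": {
  "series": [
    {"tx":0,"ty":0,"tz":-0.01,"twist":0},
    {"tx":0,"ty":0,"tz":-0.02,"twist":0},
    {"tx":0,"ty":0,"tz":-0.03,"twist":0},
    {"tx":0,"ty":0,"tz":-0.04,"twist":0},
    {"tx":0,"ty":0,"tz":-0.047,"twist":0},
    {"tx":0,"ty":0,"tz":-0.047,"twist":0}
  ]
}}

```text
clock: 19.25
tool_pos: [0.5656, 0.0652, 0.1687]
eef_rot: [-0.001, 0.951, 0.308, -0.002]
contact_force: [-0.6, -0.7, 0.6]
grip_width: 0.088
```

```bash
python3 - <<'E'
from plan import *
_,_,th,st=now(); print(th,st['tool_pos'],st['contact_force'],st['grip_width'])
p=st['tool_pos'][:2]; h=r2(PS+np.radians(26.1)).T@(p-S-r2(PS)@np.array([1.4,-90.5])/1000)*1000; print('tool in hasp',h)
E
```

```text
26.109333934143077 [0.56564586 0.06519413 0.16869278] [-0.59128121 -0.66471363  0.62662057] 0.08797272769648971
tool in hasp [-78.77003397  18.30007906]
```

Call:
{"fn": "jog_arm", "kwargs": {
  "series": [
    {"tx":0.0008,"ty":-0.0011,"tz":0,"twist":0},
    {"tx":0.0008,"ty":-0.0011,"tz":0,"twist":0},
    {"tx":0.0008,"ty":-0.0011,"tz":0,"twist":0},
    {"tx":0.0008,"ty":-0.0011,"tz":0,"twist":0},
    {"tx":0.0025,"ty":-0.0035,"tz":0,"twist":0},
    {"tx":0.0043,"ty":-0.006,"tz":0,"twist":0}
  ],
  "hand": 0.545,
  "squeeze": 10
}}

```text
clock: 19.75
tool_pos: [0.5711, 0.0592, 0.1715]
eef_rot: [-0.0, 0.951, 0.308, 0.0]
contact_force: [-1.3, 1.1, 0.0]
grip_width: 0.0681
```

Call:
{"fn": "jog_arm", "kwargs": {
  "series": [
    {"tx":0,"ty":0,"tz":0,"twist":0},
    {"tx":0,"ty":0,"tz":0,"twist":0},
    {"tx":0,"ty":0,"tz":0,"twist":0},
    {"tx":0.0015,"ty":-0.002,"tz":0,"twist":0},
    {"tx":0.0029,"ty":-0.0041,"tz":0,"twist":0}
  ],
  "hand": 0.27
}}

```text
clock: 20.17
tool_pos: [0.5738, 0.0552, 0.1711]
eef_rot: [-0.0, 0.951, 0.308, -0.0]
contact_force: [-0.2, 0.9, 0.0]
grip_width: 0.0562
```

Call:
{"fn": "jog_arm", "kwargs": {
  "series": [
    {"tx":0,"ty":0,"tz":0,"twist":0},
    {"tx":0,"ty":0,"tz":0,"twist":0},
    {"tx":0,"ty":0,"tz":0,"twist":0},
    {"tx":0.0012,"ty":-0.0016,"tz":0,"twist":0},
    {"tx":0.0023,"ty":-0.0032,"tz":0,"twist":0}
  ],
  "hand": 0.045
}}

```text
clock: 20.58
tool_pos: [0.5762, 0.0521, 0.1711]
eef_rot: [-0.0, 0.951, 0.308, -0.0]
contact_force: [-0.5, 1.7, 0.1]
grip_width: 0.0462
```

Now w=38, then the final squeeze.

Call:
{"fn": "jog_arm", "kwargs": {
  "series": [
    {"tx":0,"ty":0,"tz":0,"twist":0},
    {"tx":0,"ty":0,"tz":0,"twist":0},
    {"tx":0,"ty":0,"tz":0,"twist":0},
    {"tx":0.0006,"ty":-0.0008,"tz":0,"twist":0},
    {"tx":0.0012,"ty":-0.0016,"tz":0,"twist":0}
  ],
  "hand": -0.136
}}

```text
clock: 21.0
tool_pos: [0.5774, 0.0505, 0.1712]
eef_rot: [-0.0, 0.951, 0.308, 0.0]
contact_force: [-0.9, 0.7, -0.2]
grip_width: 0.0381
```

Call:
{"fn": "jog_arm", "kwargs": {
  "series": [
    {"tx":0,"ty":0,"tz":0,"twist":0},
    {"tx":0,"ty":0,"tz":0,"twist":0},
    {"tx":0,"ty":0,"tz":0,"twist":0},
    {"tx":0,"ty":0,"tz":0,"twist":0},
    {"tx":0,"ty":0,"tz":0,"twist":0},
    {"tx":0,"ty":0,"tz":0,"twist":0}
  ],
  "hand": -1
}}

```text
clock: 21.5
tool_pos: [0.5774, 0.05, 0.1712]
eef_rot: [0.0, 0.951, 0.308, -0.0]
contact_force: [-3.2, -4.0, 1.3]
grip_width: 0.0319
```

```bash
python3 - <<'E'
from plan import *
_,_,th,st=now(); print(st['clock'],th,st['tool_pos'],st['contact_force'],st['grip_width'])
p=st['tool_pos'][:2]; h=r2(PS+np.radians(26.1)).T@(p-S-r2(PS)@np.array([1.4,-90.5])/1000)*1000; print('tool in hasp',h)
E
```

```text
21.5 26.113960430730888 [0.57737092 0.0500496  0.17118027] [-3.16220412 -4.03196859  1.25732237] 0.03186145443471475
tool in hasp [-78.15258876  -0.84287003]
```

Call:
{"fn": "jog_arm", "kwargs": {
  "series": [
    {"tx":0,"ty":0,"tz":0,"twist":0},
    {"tx":0,"ty":0,"tz":0,"twist":0},
    {"tx":0,"ty":0,"tz":0,"twist":0},
    {"tx":0,"ty":0,"tz":0,"twist":0},
    {"tx":0,"ty":0,"tz":0.01,"twist":0},
    {"tx":0,"ty":0,"tz":0.04,"twist":0},
    {"tx":0,"ty":0,"tz":0.08,"twist":0},
    {"tx":-0.03,"ty":0,"tz":0.12,"twist":0},
    {"tx":-0.07,"ty":0,"tz":0.14,"twist":0},
    {"tx":-0.11,"ty":0,"tz":0.15,"twist":0},
    {"tx":-0.15,"ty":0,"tz":0.15,"twist":0},
    {"tx":-0.19,"ty":0,"tz":0.15,"twist":0}
  ],
  "hand": 0.3
}}

```text
clock: 22.5
tool_pos: [0.3924, 0.0504, 0.3228]
eef_rot: [0.001, 0.951, 0.308, 0.002]
contact_force: [0.4, 0.2, 1.1]
grip_width: 0.0574
```

```bash
python3 - <<'E'
from plan import *
g=grab_frame('side'); f=grab_frame('top'); np.savez('side7.npz',**g); np.savez('top7.npz',**f)
st=telemetry.get_state(); print(st['clock'],st['tool_pos'],st['contact_force'],st['grip_width'])
a=cv2.resize(f['color'][185:265,240:320],None,fx=5,fy=5,interpolation=cv2.INTER_CUBIC)
b=cv2.resize(g['color'][255:335,260:340],None,fx=5,fy=5,interpolation=cv2.INTER_CUBIC)
cv2.imwrite('pics/p12.png',np.hstack([a,b]))
for n in ['padlock','syringe','scissors','brush','hexkey']:
    for c,fr in (('top',f),('side',g)):
        d=look_for(n,c)
        if d: print(n,c,c2w(fr,d[0]['location']).round(3))
E
```

```text
22.6 [0.38738939 0.0514345  0.31994605] [0.04999912 0.9225822  0.12836081] 0.05722384584043216
padlock top [ 0.731 -0.163  0.018]
padlock side [ 0.733 -0.16   0.022]
syringe top [0.702 0.329 0.025]
syringe side [0.7   0.336 0.022]
scissors top [ 0.401 -0.416  0.011]
scissors side [ 0.458 -0.415  0.009]
brush top [ 0.625 -0.438  0.015]
brush side [ 0.625 -0.423  0.02 ]
hexkey top [0.462 0.373 0.021]
hexkey side [0.47  0.369 0.02 ]
```

View pics/p12.png

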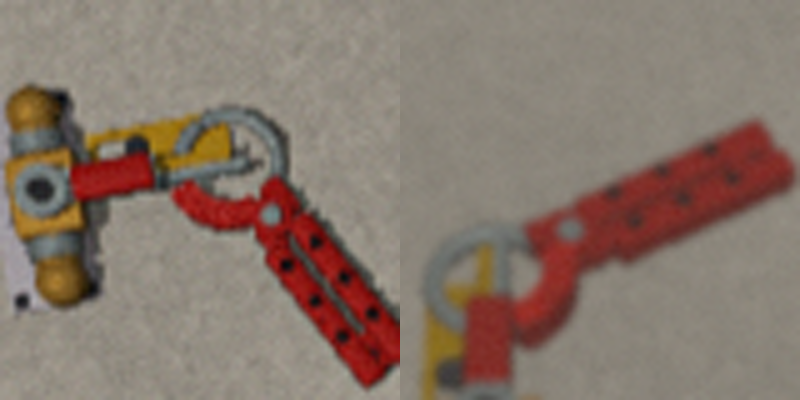

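```bash
python3 - <<'E'
from plan import *
from fit import fit
f=np.load('top7.npz'); St=np.array([.6236,.1853])
rv=pix2w(f,294,227.6,.018)[:2]; tip_end=pix2w(f,240+178/5,185+193/5,.012)[:2]
v=lambda w:(r2(PS).T@(w-St)*1000).round(1)
print('rivet',v(rv),'shoulder left end',v(tip_end))
x,c=fit(f,(285,205,60,75),[.6406,.098,PS+np.radians(26),.0]); print('fit O',v(x[:2]),'theta',np.degrees(x[2]-PS),'k',x[3],c)
th=x[2]-PS; O=v(x[:2]); print('heel x',O[0]+24*np.cos(th+np.radians(80)),'tip x',O[0]+24*np.cos(th))
E
```

```text
rivet [ -28.7 -104.5] shoulder left end [ -9.9 -62. ]
fit O [  3.  -87.7] theta 27.127053338233765 k -0.024882589724967638 22.45440984236832
heel x -4.067798137429277 tip x 24.359942659815772
```

```bash
python3 -c "
from h import *
print(workorder.finish_job())"
```

```text
the job is handed in; nothing more can be done
None
```

I shut the red lever against the bracket. Then I fed the red hasp's hook through the tab slot and bracket eye from the tab's side, squeezed the handles closed, let go and backed the arm away. The job was handed in at about 23 s; it reports no verdict.

**Last checks that agreed:**
- **Jaws:** the handles measured 31.9 mm across when squeezed (32 mm when closed), and the ring looks closed around tab and bracket in both views. The fit gave the keeper at about 0 rad.
- **Hook position (top camera, valve frame):** heel x about -4 mm, tip x about 24 mm, hasp origin at about (3, -88) mm. All are within the limits.
- **Forces:** feeding the hook in never raised the wrist force above noise. The largest reading with the hasp against the valve was about 5 N, during the squeeze.

**Checks that disagreed or could not be made:**
- The side camera read about 4 mm off in y, so I trusted the top camera.
- I never felt the shoulder touch the tab, so how far the hook is in rests on the arm's pose (heel about -5 mm) and the picture fit (about -4 mm).
- One final side-camera report put the scissors 54 mm off in x. The top camera showed them unmoved, and the arm never went near them, so I took it as a bad detection. The other bystanders stayed within about 6 mm, close to the detector's 4 mm accuracy.

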